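# Make up the test kit and the sampling kit in their trays

### The job

Make up the two field kits from the loose stock round their trays. The test kit (narrow tray with three pockets) gets the stoppered conical flask in the large round pocket at its left end, the dropper bottle in the small round pocket in the middle and the timer standing upright in the rectangular slot at its right end; the sampling kit (deeper tray that already holds the label roll) gets the lidded sample cup in its empty round pocket and the black marker pen lying in the trough along its front. Set each one gently and fully down on its pocket's floor, do not tip anything over, and leave the small screw-cap bottle and the film roll where they stand.

Things in the scene. Friction and masses are not known exactly. Their poses are not given: they have to be found in the camera images.
- test_tray: Narrow white tray, 104 x 260 mm, fixed, 3 empty pockets in a row in a dark insert. Origin: centre of underside; x away from robot, y left, z up (mm). Rim top z 26, insert top 24, pocket floors 6. Left: large round pocket, 68 across, at (0, 82). Middle: small round pocket, 57 across, at (0, 0). Right: slot, 34 in x by 66 in y, at (0, -80). Grip flanges at both ends add 10.
- sampling_tray: Deeper white tray, 150 x 250 mm, fixed; origin, axes and heights as test_tray. Back right at (26, -75): label roll, 74 across, top z 40, fixed. Back left at (26, 75): empty round pocket, 75 across. Front: pen trough along y, 30 wide, 166 long, centre (-42, 0), crossed at its middle by a finger notch 50 wide in y, from the open front edge to x = 4, same floor (z 6).
- flask: Stoppered conical flask of clear glass, 52 mm across the foot, 104 mm high, 0.11 kg; the white stopper, 40 mm across, spans z = 84 to 104 mm: grip it there. Origin at the centre of its underside, z up.
- dropper: Amber dropper bottle with a black dropper cap, the one near the trays (another at the far right end of the bench is not meant), 41 mm across, 114 mm high, 0.06 kg; body up to z = 56 mm, above it the neck and dropper cap, about 20 mm across, from z = 56 to 93 mm: grip it there. Origin at the centre of its underside, z up.
- timer: White laboratory timer standing on its edge, 18 mm thick along its x, 50 mm wide along its y, 55 mm high, 0.06 kg, display on its -x face; grip it across its thickness. Origin at the centre of its underside, z up. Its solid runs from x = -7 to +9 mm. Either face may look forward in the slot.
- cup: Sample cup with its screw lid on, 59 mm across the lid (z = 52 to 66 mm), body 54 mm and tapering to 48 mm at the foot, 66 mm high, 0.07 kg; the lid does not come off. Grip it across the lid. Origin at the centre of its underside, z up.
- marker: Black marker pen lying on the bench, 146 mm long along its y, 12 mm wide in x, 14 mm high, 0.016 kg; it does not roll; grip it across its width at the middle. Origin at the centre of its underside, z up. It may lie either way round in its trough.
- buffer_bottle: Bystander, to be left alone: small screw-cap bottle, 55 mm across, 102 mm high, with a wide cap; stands among the stock. Origin at the centre of its underside, z up.
- film_roll: Bystander, to be left alone: white roll of sealing film standing on end, 52 mm across, 50 mm high; stands among the stock. Origin at the centre of its underside, z up.
There are look-alikes about, which are no part of the job. Of the things that look like the cup, take the one that is farthest to the robot's left at the start.

How it is judged:
By the outcome, as a careful person would: the job done as asked, in the order asked, and still so for the second after the job is handed in, with the robot touching nothing.
It also fails if it takes over 104 s, if anything falls off the work surface, if the arm or the gripper's body presses on something with over 40 N, if the wrist force passes 120 N, or if a joint passes its speed limit or range.

### The arm

A 6-joint arm with a two-finger parallel gripper is mounted at the origin on a cart in front of the work surface, level with it; the furniture and walls round the work are solid. World frame = base frame: x ahead of the robot, y to its left, z up, the work surface at z = 0. Lengths are in m, angles in rad, forces in N, time in s.
With the tool pointing down it reaches from about 0.325 to 0.925 m from the base axis. Payload 3.1 kg.
Tool frame: the origin (TCP) lies between the finger pads; the fingertips stand 19 mm ahead of it and the grasp point (between the pads) is the TCP; z points along the fingers, y is the line along which they close (so a half turn about z gives the same grasp; the last joint's range is limited). The gripper opens to 85 mm and grips with 20 to 120 N. Pads are 22 mm wide; open, the fingers measure 114 mm over their backs; the gripper's body (76 mm by 85 mm) begins 54 mm behind the grasp point. The pads swing forward as they close: fully open they stand 13 mm farther back than shut.
Start: joints at [-0.112, 0.217, 1.613, -0, 1.311, -0.112], TCP at [0.625, 0, 0.25] pointing down, gripper open.
Joint ranges: [-2.75, 2.75], [-0.78, 2.1], [0.31, 2.55], [-1.13, 4.27], [0.13, 2.63], [-2.58, 2.58]. Speed limits (rad/s): [2.79, 2.79, 3.14, 3.14, 3.14, 3.14].

### API

Orientations are given as [roll, pitch, yaw] about the fixed x, y, z axes, in that order (R = Rz(yaw) Ry(pitch) Rx(roll)).
In Python, from cell import env gives the robot as it stands.
- The arm moves only by the shell command python3 -m creep 'ROWS' [FORCE]. ROWS is text: rows parted by semicolons, each of 7 numbers parted by spaces: the finger opening in mm, from 0 to 85.4, then the shift along the tool's x, y, z in mm, then the turn, a rotation vector about the tool's x, y, z in rad. A call has 1 to 5 rows; each row shifts and turns the commanded pose from where the row before left it, along the tool's axes as they then stand; what a row does not reach is not made up. A row lasts 1/8 s, in which the tool goes at most 62.5 mm and 10.7 degrees, less where a joint would pass 70% of its speed; a pose out of reach is approached as far as the arm can. A call with a gripper value outside its range is refused whole. The fingers move at their own pace and stop on an object; FORCE is the grip in N (left out, the last holds). Time passes only in rows, so rows that do not move let the fingers close. It gives the time, the measured TCP pose, the force, the opening and the grip force at its end, in the units of the state.
- env.observe(): the state, without advancing time (a new reading comes with each control period).
- env.grab_frame(name): name is "scene" or "side" or "wrist"; returns a dict with "color" (420x560x3 uint8, red, green, blue), "fx", "fy", "cx", "cy" (pixels), "distortion" ([k1, k2, p1, p2, k3] as OpenCV has them; the pictures are not rectified), "R" (3x3) and "t" (3): a world point X has camera coordinates R X + t; the wrist camera has in their place "hand_eye" (4x4, takes a point from camera to tool coordinates, whose origin is the TCP and whose axes are the flange's). Camera axes: x right, y down, z forward; pixel columns grow to the right and rows downward; lengths in m; the calibration is good to about 2 mm. A picture is of the moment at which its call begins: read the wrist's pose just before it. There is no depth.
- env.finish_job(): hands the job in; it is judged then, once.
Trained networks look in the newest picture that a camera, given by its name, has taken for a name from the list of things; names that differ only in an ending like _2 or _b are one class to them, and where a whole thing is asked for, a point or a joint stands for the part that bears it (a point fixed in the world has none). Each returns a list of dicts, best first, with "confidence" (0 to 1); they miss things now and then, are a little off and sometimes report something else, mostly with a low value. They report only what shows in the picture. A call takes as long as a camera call. They do not tell look-alikes from the thing itself.
- env.look_for(thing, camera): "centre" ([x, y, z] in m, in world coordinates, good to about 4 mm: the middle of the surface that is visible of it).
The state is a dict: "t": time; "joints": joint angles; "joint_vel": joint speeds; "effort": joint torques, N m; "eef_pos": TCP position; "ee_rot": TCP orientation; "wrist_force": force on the tool from outside, world axes, zero at the start; "torque": the same for the moment, N m; "opening": opening from 0.0 (shut) to 1.0 (fully open); "finger_force": force on a finger pad.
Only numpy, scipy, OpenCV 4.12 (cv2) and the standard library are available. Lean on these libraries where they do the work, as an engineer would, in place of code of your own. Each camera call takes 0.05 s, during which the arm holds its last target. There are 200 camera calls.

## Working session

There is one attempt and no reset: what is moved stays moved. The work goes in short steps, Python scripts to look and compute and a shell command to move; the robot and the scene stay as the last step left them, time stands still between calls to the robot, and variables do not carry over. Pictures are saved under pics/ and viewed, at most 14 in all, crops included, and the job is handed in when it is done.

```bash
ls; mkdir -p pics; python3 - <<'E'
from cell import env
import cv2,numpy as np
s=env.observe(); print(s['t'],s['eef_pos'],s['ee_rot'],s['opening'])
for c in ["scene","side","wrist"]:
    f=env.grab_frame(c); cv2.imwrite(f"pics/{c}0.png",f["color"][:,:,::-1])
    if c=="wrist": print(np.round(f["hand_eye"],3))
    else:
        print(c,np.round(-np.array(f["R"]).T@f["t"],3))
    for n in "test_tray sampling_tray flask dropper timer cup marker buffer_bottle film_roll".split():
        print(c,n,[(np.round(d["centre"],3).tolist(),round(d["confidence"],2)) for d in env.look_for(n,c)])
E
```

```text
pics
0.0 [6.24212295e-01 8.96723739e-05 2.48949640e-01] [-3.13916323e+00 -2.82046745e-04  1.57076242e+00] 1.0021924940013727
scene [-0.251 -0.548  0.618]
scene test_tray [([0.476, -0.276, 0.025], 0.93), ([0.584, 0.181, 0.02], 0.5)]
scene sampling_tray [([0.586, 0.182, 0.018], 0.57)]
scene flask [([0.425, -0.01, 0.052], 0.72)]
scene dropper [([0.615, -0.044, 0.057], 0.71)]
scene timer [([0.636, -0.258, 0.032], 0.9)]
scene cup [([0.321, -0.09, 0.058], 0.95), ([0.32, -0.184, 0.056], 0.93), ([0.513, -0.079, 0.053], 0.92), ([0.428, 0.23, 0.049], 0.89)]
scene marker [([0.422, 0.369, 0.006], 0.61)]
scene buffer_bottle [([0.401, 0.101, 0.052], 0.96)]
scene film_roll [([0.633, -0.153, 0.04], 0.58)]
side [0.214 0.549 0.903]
side test_tray [([0.476, -0.251, 0.027], 0.91), ([0.436, 0.014, 0.055], 0.23)]
side sampling_tray [([0.593, 0.205, 0.024], 0.57)]
side flask [([0.434, 0.014, 0.054], 0.57)]
side dropper [([0.617, -0.021, 0.061], 0.7)]
side timer [([0.638, -0.248, 0.042], 0.56)]
side cup [([0.523, -0.058, 0.065], 0.89), ([0.433, 0.251, 0.068], 0.84), ([0.329, -0.07, 0.065], 0.84), ([0.331, -0.159, 0.063], 0.63)]
side marker [([0.426, 0.382, 0.012], 0.65)]
side buffer_bottle [([0.417, 0.137, 0.062], 0.83)]
side film_roll [([0.647, -0.133, 0.043], 0.57)]
[[ 0.    -0.966 -0.26   0.065]
 [ 1.     0.001 -0.001 -0.   ]
 [ 0.001 -0.26   0.966 -0.123]
 [ 0.     0.     0.     1.   ]]
wrist test_tray [([0.512, -0.192, 0.021], 0.96)]
wrist sampling_tray [([0.596, 0.117, 0.028], 0.7)]
wrist flask [([0.449, 0.001, 0.07], 0.74)]
wrist dropper [([0.627, -0.025, 0.067], 0.8)]
wrist timer []
wrist cup [([0.532, -0.061, 0.062], 0.93), ([0.351, -0.077, 0.02], 0.88), ([0.348, -0.155, 0.016], 0.81)]
wrist marker [([0.513, -0.195, 0.024], 0.16)]
wrist buffer_bottle [([0.444, 0.118, 0.057], 0.78)]
wrist film_roll [([0.651, -0.138, 0.053], 0.95)]
```

View pics/scene0.png

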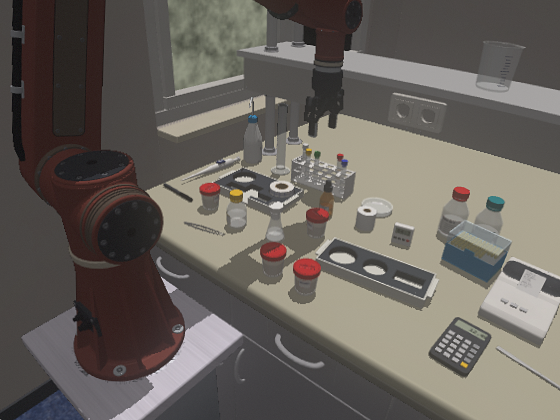

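View pics/side0.png

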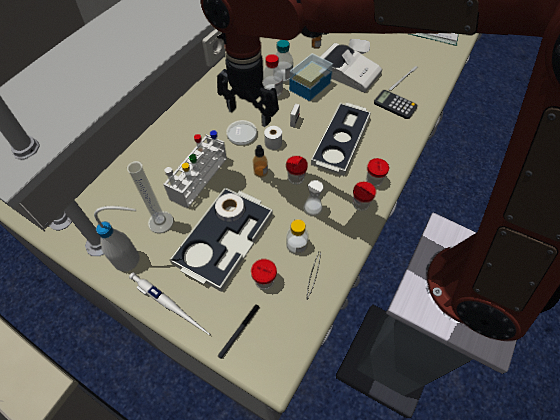

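View pics/wrist0.png

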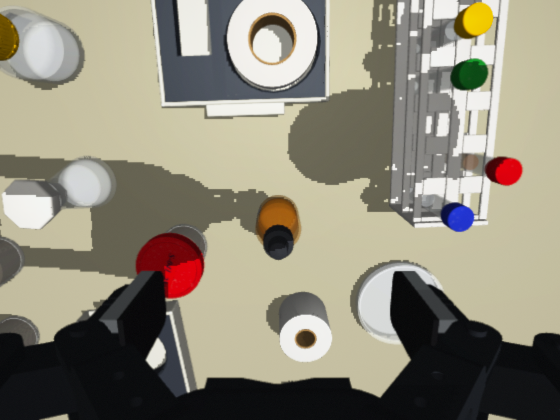

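The scene, side and wrist pictures agree with the networks. The test tray is near (0.48,-0.26) and the sampling tray near (0.59,0.19). The leftmost cup is at about (0.43,0.24): scene px (209,192), side px (264,271). The marker is at its left, scene px (178,192). Next I'll move the wrist camera over each tray.

```bash
cat > h.py <<'E'
from cell import env
import cv2,numpy as np
from scipy.spatial.transform import Rotation as Ro
def shot(cam,name=None):
    s=env.observe(); f=env.grab_frame(cam)
    if name: cv2.imwrite(f"pics/{name}.png",f["color"][:,:,::-1])
    K=np.array([[f["fx"],0,f["cx"]],[0,f["fy"],f["cy"]],[0,0,1]]); d=np.array(f["distortion"])
    if cam=="wrist":
        T=np.eye(4);T[:3,:3]=Ro.from_euler("xyz",s["ee_rot"]).as_matrix();T[:3,3]=s["eef_pos"]
        C=np.linalg.inv(T@np.array(f["hand_eye"]));R,t=C[:3,:3],C[:3,3]
    else: R,t=np.array(f["R"]),np.array(f["t"])
    return f["color"],K,d,R,t
def px(X,c): return cv2.projectPoints(np.atleast_2d(X).astype(float),cv2.Rodrigues(c[3])[0],c[4],c[1],c[2])[0].reshape(-1,2)
def bird(c,x0,x1,y0,y1,z,res=1):  # ortho view at height z, res mm/px; col=x, row=-y
    xs=np.arange(x0,x1,res/1000);ys=np.arange(y1,y0,-res/1000)
    G=np.stack(np.meshgrid(xs,ys)+[np.full((len(ys),len(xs)),z)],-1).reshape(-1,3)
    m=px(G,c).astype(np.float32).reshape(len(ys),len(xs),2)
    return cv2.remap(c[0],m[...,0],m[...,1],cv2.INTER_LINEAR)
def nets(names,cam):
    for n in names.split(): print(cam,n,[(np.round(d["centre"],3).tolist(),round(d["confidence"],2)) for d in env.look_for(n,cam)])
def st():
    s=env.observe(); print("t",round(s["t"],2),"pos",np.round(s["eef_pos"],4),"rot",np.round(s["ee_rot"],3),"op",round(s["opening"],3),"ff",np.round(s["finger_force"],1),"wf",np.round(s["wrist_force"],1))
E
python3 -m creep '85 -40 -26 -10 0 0 0;85 -40 -26 -10 0 0 0;85 -40 -26 -10 0 0 0;85 -40 -26 -10 0 0 0;85 0 0 0 0 0 0'
python3 - <<'E'
from h import *
c=shot("wrist","wA");st()
nets("test_tray timer film_roll","wrist")
b=bird(c,.38,.72,-.45,-.05,.026,.7); cv2.imwrite("pics/bA.png",b[:,:,::-1]);print(b.shape)
np.savez("cA.npz",img=c[0],K=c[1],d=c[2],R=c[3],t=c[4])
E
```

```text
t: 2.12
eef_pos: [0.5203, -0.1626, 0.2917]
ee_rot: [3.14, 0.002, 1.566]
wrist_force: [-0.2, -0.3, -1.0]
opening: 0.997
finger_force: 0.0
t 2.17 pos [ 0.5208 -0.1611  0.291 ] rot [3.14  0.    1.568] op 0.994 ff 0.0 wf [ 0.2 -0.3  0.1]
wrist test_tray [([0.48, -0.25, 0.025], 0.72)]
wrist timer [([0.635, -0.247, 0.044], 0.66)]
wrist film_roll [([0.646, -0.144, 0.052], 0.89), ([0.615, -0.042, 0.067], 0.49)]Traceback (most recent call last):
  File "<stdin>", line 4, in <module>
  File "h.py", line 16, in bird
    G=np.stack(np.meshgrid(xs,ys)+[np.full((len(ys),len(xs)),z)],-1).reshape(-1,3)
               ~~~~~~~~~~~~~~~~~~^~~~~~~~~~~~~~~~~~~~~~~~~~~~~~~
TypeError: can only concatenate tuple (not "list") to tuple
```

```bash
sed -i 's/np.meshgrid(xs,ys)+/list(np.meshgrid(xs,ys))+/' h.py
python3 - <<'E'
from h import *
c=shot("wrist");st()
b=bird(c,.38,.72,-.43,-.06,.025,.65); cv2.imwrite("pics/bA.png",b[:,:,::-1]);print(b.shape)
np.savez("cA.npz",img=c[0],K=c[1],d=c[2],R=c[3],t=c[4])
E
```

```text
t 2.38 pos [ 0.5213 -0.159   0.2898] rot [-3.141e+00 -1.000e-03  1.572e+00] op 0.997 ff 0.0 wf [-1.3  0.4 -0.9]
(570, 524, 3)
```

View pics/bA.png

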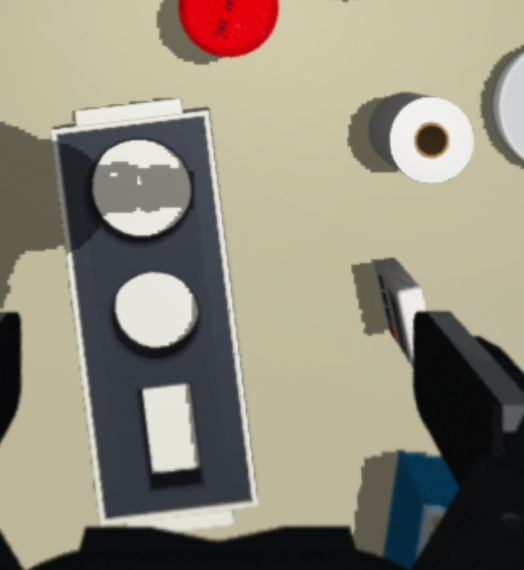

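Rectified view: the tray rim corners are at px (52,131), (208,110), (256,503) and (101,523). That puts the test tray at about (0.480,-0.266) with yaw 0.123. The timer is at px (~405,290), partly hidden by a finger. Now the other views.

```bash
python3 -m creep '85 50 0 0 0 0 0;85 50 0 0 0 0 0;85 50 0 0 0 0 0;85 30 0 0 0 0 0;85 0 0 0 0 0 0' >/dev/null
python3 - <<'E'
from h import *
c=shot("wrist");st()
a=bird(c,.37,.72,-.13,.09,.104,.8);b=bird(c,.37,.72,-.13,.09,.112,.8); cv2.imwrite("pics/bB.png",np.vstack([a,b])[:,:,::-1]);print(a.shape)
E
python3 -m creep '85 50 0 -8 0 0 0;85 50 0 -8 0 0 0;85 50 0 -8 0 0 0;85 50 0 -8 0 0 0;85 50 -20 -8 0 0 0' >/dev/null
python3 -m creep '85 0 0 0 0 0 0;85 0 0 0 0 0 0'
python3 - <<'E'
from h import *
c=shot("wrist");st()
nets("cup marker sampling_tray","wrist")
b=bird(c,.34,.72,.05,.47,.025,.75); cv2.imwrite("pics/bC.png",b[:,:,::-1]);print(b.shape)
np.savez("cC.npz",img=c[0],K=c[1],d=c[2],R=c[3],t=c[4])
E
```

```text
t 3.05 pos [0.5209 0.0216 0.2899] rot [-3.141  0.     1.575] op 0.995 ff 0.0 wf [ 0.4 -1.2  0.8]
(275, 438, 3)
t: 3.92
eef_pos: [0.5014, 0.2692, 0.3299]
ee_rot: [-3.141, 0.001, 1.571]
wrist_force: [-0.1, -0.2, 0.2]
opening: 0.992
finger_force: 0.0
t 3.98 pos [0.5015 0.2688 0.3298] rot [-3.141e+00  1.000e-03  1.570e+00] op 1.0 ff 0.0 wf [-0.3  0.2 -0.5]
wrist cup [([0.438, 0.245, 0.068], 0.58)]
wrist marker [([0.62, -0.018, 0.023], 0.69), ([0.426, 0.378, 0.008], 0.65)]
wrist sampling_tray [([0.59, 0.216, 0.027], 0.6)]
(560, 507, 3)
```

View pics/bB.png

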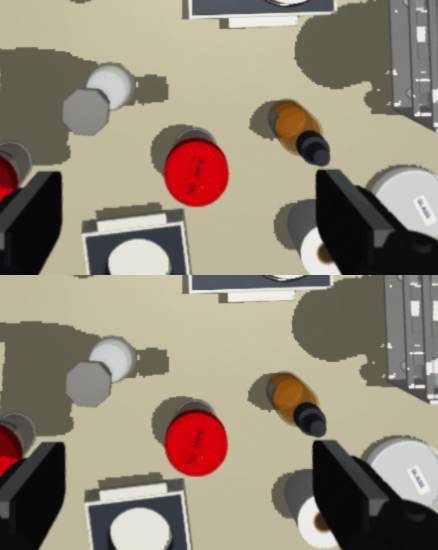

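View pics/bC.png

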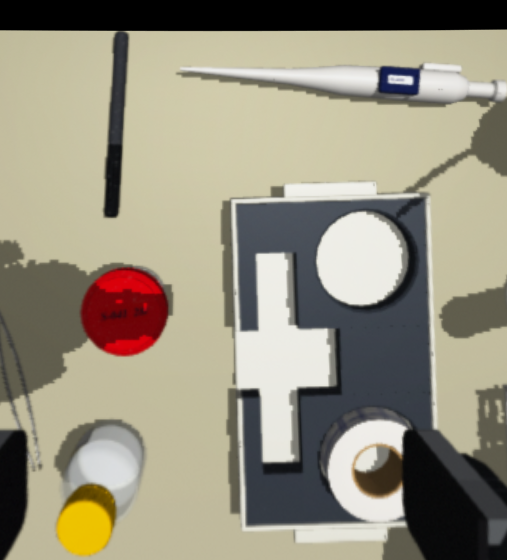

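The rectified views give these positions:

| Item | Pixels | Position | Yaw |
|---|---|---|---|
| Flask stopper | (86,112) | (0.4385, 0) | – |
| Dropper | (314,424) | (0.621, -0.029) | – |
| Cup | (124,311) | (0.4395, 0.246) after height correction | – |
| Marker | (121,33)–(111,215) | (0.4245, 0.3785) | -0.055 |
| Sampling tray | – | (0.5915, 0.199) | 0.03 |

First the flask.

```bash
python3 -m creep '85 -54 -12.5 0 0 0 0;85 -54 -12.5 0 0 0 0;85 -54 -12.5 0 0 0 0;70 -54 -12.5 0 0 0 0;70 -54.5 -12.5 0 0 0 0' >/dev/null
python3 -m creep '70 0 0 60 0 0 0;70 0 0 60 0 0 0;70 0 0 50 0 0 0;70 0 0 30 0 0 0;70 0 0 20 0 0 0'
python3 -m creep '70 0 0 15 0 0 0;70 0 0 0 0 0 0'
python3 - <<'E'
from h import *
c=shot("wrist","wF");st()
E
```

```text
t: 5.38
eef_pos: [0.4371, -0.0013, 0.1083]
ee_rot: [-3.139, -0.0, 1.569]
wrist_force: [-0.2, 0.7, 0.1]
opening: 0.821
finger_force: 0.0
t: 5.62
eef_pos: [0.4376, -0.0008, 0.0944]
ee_rot: [-3.139, -0.0, 1.57]
wrist_force: [-0.0, -0.0, -0.0]
opening: 0.817
finger_force: 0.0
t 5.67 pos [ 0.4385 -0.0008  0.0953] rot [-3.141 -0.     1.57 ] op 0.824 ff 0.0 wf [ 0.3 -1.   0.4]
```

View pics/wF.png

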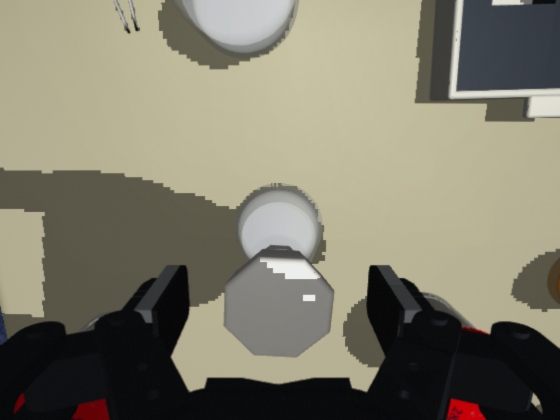

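The stopper at px (279,308) is centred between the fingers (188 and 368). Now I close and lift.

```bash
python3 -m creep '36 0 0 0 0 0 0;36 0 0 0 0 0 0;36 0 0 0 0 0 0;36 0 0 0 0 0 0;36 0 0 0 0 0 0' 35
python3 -m creep '36 0 0 -10 0 0 0;36 0 0 -30 0 0 0;36 0 0 -40 0 0 0;36 0 0 -40 0 0 0;36 0 0 0 0 0 0'
```

```text
t: 6.3
eef_pos: [0.4395, -0.0006, 0.0965]
ee_rot: [3.14, 0.0, 1.571]
wrist_force: [-1.0, 0.3, 5.5]
opening: 0.423
finger_force: 14.4
t: 6.92
eef_pos: [0.4411, -0.0008, 0.2193]
ee_rot: [3.133, 0.001, 1.571]
wrist_force: [0.5, -0.3, -0.2]
opening: 0.422
finger_force: 14.4
```

```bash
python3 -m creep '28 -10 2 0 0 0 0;28 -45 8 0 0 0 0;28 -53 9 0 0 0 0;28 -48 8.5 0 0 0 0;28 -27.5 5 0 0 0 0'
python3 -m creep '28 0 0 0 0 0 0;28 0 0 30 0 0 0;28 0 0 25 0 0 0;28 0 0 20 0 0 0;28 0 0 0 0 0 0'
python3 - <<'E'
from h import *
c=shot("wrist");st()
e=shot("side")
u=px([.47,-.18,.08],e)[0].astype(int);print(u)
k=e[0][max(u[1]-70,0):u[1]+70,max(0,u[0]-90):u[0]+90]
cv2.imwrite("pics/p1.png",np.hstack([c[0],cv2.resize(k,(540,420))])[:,::1,::-1][:, :, :][:, 300:1100] if 0 else cv2.resize(np.hstack([c[0],cv2.resize(k,(540,420))]),(800,306))[:,:,::-1])
E
```

```text
t: 7.55
eef_pos: [0.4696, -0.1862, 0.2127]
ee_rot: [-3.138, -0.002, 1.569]
wrist_force: [0.8, -0.2, -1.7]
opening: 0.42
finger_force: 35.1
t: 8.18
eef_pos: [0.4681, -0.1817, 0.1369]
ee_rot: [-3.135, -0.004, 1.572]
wrist_force: [0.0, -0.1, -0.9]
opening: 0.415
finger_force: 35.2
t 8.22 pos [ 0.4694 -0.1825  0.1385] rot [-3.138e+00 -2.000e-03  1.571e+00] op 0.417 ff 35.2 wf [-0.5 -0.2 -1.5]
[334 141]
```

View pics/p1.png

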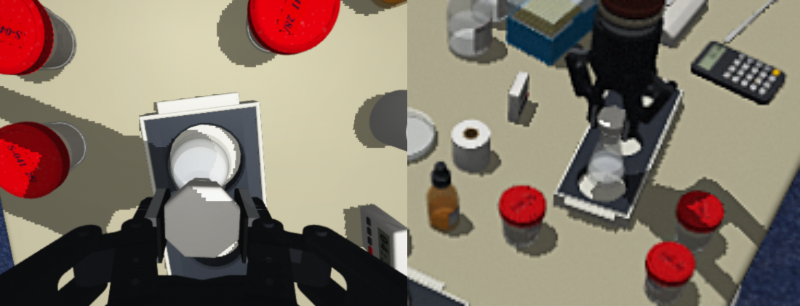

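The flask foot is over the large pocket in both views, with px (205,155) against the pocket at (205,150). Lowering now.

```bash
python3 -m creep '28 0 1 15 0 0 0;28 0 1 12 0 0 0;28 0 0 6 0 0 0;28 0 0 2 0 0 0;28 0 0 0 0 0 0'
python3 -m creep '28 0 0 2 0 0 0;28 0 0 1.5 0 0 0;28 0 0 0 0 0 0'
```

```text
t: 8.9
eef_pos: [0.473, -0.184, 0.1053]
ee_rot: [-3.142, -0.0, 1.571]
wrist_force: [0.1, -0.0, -0.8]
opening: 0.409
finger_force: 35.2
t: 9.28
eef_pos: [0.4735, -0.1844, 0.1027]
ee_rot: [3.141, 0.001, 1.571]
wrist_force: [-0.8, 1.0, 4.1]
opening: 0.413
finger_force: 35.5
```

```bash
python3 -m creep '42 0 0 0 0 0 0;50 0 0 0 0 0 0;60 0 0 0 0 0 0;60 0 0 0 0 0 0;60 0 0 -20 0 0 0' >/dev/null
python3 -m creep '50 0 0 -50 0 0 0;50 0 0 -50 0 0 0;50 0 0 0 0 0 0;50 30 30 0 0 0 0;50 37 37 0 0 0 0'
python3 -m creep '50 37 37 0 0 0 0;50 35 30 0 0 0 0;50 15.5 14 0 0 0 0;50 0 0 0 0 0 0;50 0 0 40 0 0 0'
python3 - <<'E'
from h import *
c=shot("wrist");st();e=shot("side")
u=px([.47,-.18,.08],e)[0].astype(int)
k=e[0][max(u[1]-70,0):u[1]+70,max(0,u[0]-90):u[0]+90]
cv2.imwrite("pics/p2.png",cv2.resize(np.hstack([c[0],cv2.resize(k,(540,420))]),(800,306))[:,:,::-1])
E
```

```text
t: 10.52
eef_pos: [0.5399, -0.1168, 0.2209]
ee_rot: [-3.14, -0.0, 1.568]
wrist_force: [1.1, -0.7, 0.4]
opening: 0.584
finger_force: 0.0
t: 11.15
eef_pos: [0.6234, -0.0311, 0.1853]
ee_rot: [3.134, 0.002, 1.57]
wrist_force: [-0.2, -0.2, 0.2]
opening: 0.586
finger_force: 0.0
t 11.2 pos [ 0.6176 -0.0305  0.1762] rot [-3.135 -0.     1.57 ] op 0.588 ff 0.0 wf [-3.3  0.8 -4.2]
```

View pics/p2.png

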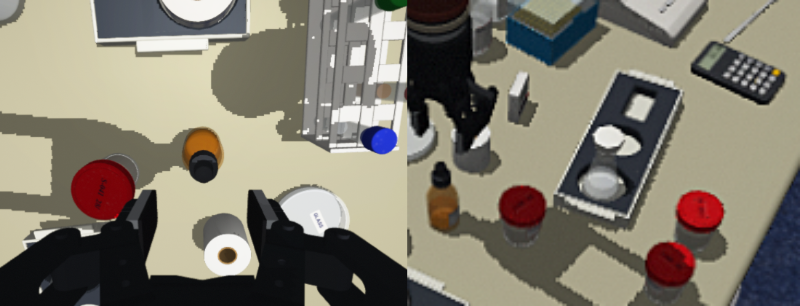

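The flask stands in its pocket. The dropper cap is at px (203,165), aligned in x. A quick check of its y.

```bash
python3 - <<'E'
from h import *
st();c=shot("wrist")
g=c[0].copy()
for z in (.09,.112): print(px([[.621,-.029,z],[.621,-.024,z]],c))
m=(g[150:290,220:340].max(2)<60);ys,xs=np.nonzero(m);print("dark bbox",xs.min()+220,xs.max()+220,ys.min()+150,ys.max()+150)
print(px([[.621,-.029,.056],[.621,-.029,0]],c));nets("dropper","wrist")
E
```

```text
t 11.25 pos [ 0.6163 -0.0303  0.1765] rot [-3.130e+00 -1.000e-03  1.569e+00] op 0.581 ff 0.0 wf [-1.1  0.8 -0.5]
[[287.94358981 227.2690525 ]
 [287.99677843 218.98433019]]
[[288.54930427 239.48529977]
 [288.61251832 230.38608106]]
dark bbox 274 315 212 257
[[287.20799064 212.44238813]
 [286.34005639 194.9612556 ]]
wrist dropper [([0.622, -0.024, 0.07], 0.78)]
```

```bash
python3 -m creep '50 0 0 0 0 0 0;50 0 0 0 0 0 0;50 0 0 0 0 0 0'; python3 - <<'E'
from h import *
st();st();c=shot("wrist")
print(px([[.621,-.029,.112],[.616,-.029,.112]],c))
g=c[0][190:265,240:330];m=(g.max(2)<70).astype(np.uint8)
n,l,s,ce=cv2.connectedComponentsWithStats(m);i=1+s[1:,4].argmax();print(s[i],ce[i]+[240,190])
E
```

```text
t: 11.72
eef_pos: [0.6215, -0.0297, 0.1829]
ee_rot: [3.14, 0.0, 1.571]
wrist_force: [-0.3, -0.1, -0.2]
opening: 0.59
finger_force: 0.0
t 11.72 pos [ 0.6215 -0.0297  0.1829] rot [3.14  0.    1.571] op 0.59 ff 0.0 wf [-0.3 -0.1 -0.2]
t 11.72 pos [ 0.6215 -0.0297  0.1829] rot [3.14  0.    1.571] op 0.59 ff 0.0 wf [-0.3 -0.1 -0.2]
[[276.92242397 236.59286991]
 [267.69245178 236.59220616]]
[  24   20   40   45 1430] [283.41678322 231.63426573]
```

```bash
python3 -m creep '50 -1 2.5 40 0 0 0;50 0 0 35 0 0 0;50 0 0 18 0 0 0;50 0 0 11 0 0 0;50 0 0 0 0 0 0'
python3 - <<'E'
from h import *
c=shot("wrist","p3");st()
E
```

```text
t: 12.4
eef_pos: [0.6235, -0.0304, 0.0777]
ee_rot: [-3.141, -0.0, 1.571]
wrist_force: [-0.9, 0.1, 0.5]
opening: 0.588
finger_force: 0.0
t 12.45 pos [ 0.6242 -0.0306  0.0786] rot [3.14  0.    1.571] op 0.586 ff 0.0 wf [ 0.6 -0.9  1.2]
```

View pics/p3.png

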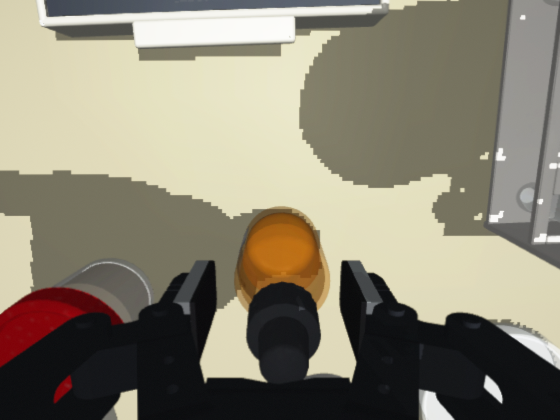

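Cap at px (284,330), fingers at 213 and 342: about 2 mm off centre. I'll nudge, grip and lift.

```bash
python3 -m creep '30 0 1.5 0 0 0 0;14 0 0 0 0 0 0;12 0 0 0 0 0 0;12 0 0 0 0 0 0;12 0 0 0 0 0 0' 30
python3 -m creep '12 0 0 -10 0 0 0;12 0 0 -35 0 0 0;12 0 0 -45 0 0 0;12 0 0 -35 0 0 0;12 0 0 0 0 0 0'
python3 -m creep '12 -20 -12 0 0 0 0;12 -50 -30 0 0 0 0;12 -57 -36 0 0 0 0;12 -50 -31 0 0 0 0;12 -40 -24 0 0 0 0'
python3 -m creep '12 -18 -11 0 0 0 0;12 0 0 20 0 0 0;12 0 0 35 0 0 0;12 0 0 30 0 0 0;12 0 0 0 0 0 0'
python3 - <<'E'
from h import *
c=shot("wrist","p4");st()
E
```

```text
t: 13.08
eef_pos: [0.6262, -0.0307, 0.0792]
ee_rot: [3.139, 0.0, 1.571]
wrist_force: [-0.8, -0.3, 5.5]
opening: 0.225
finger_force: 30.3
t: 13.7
eef_pos: [0.6271, -0.0308, 0.2068]
ee_rot: [3.135, 0.001, 1.571]
wrist_force: [-0.4, -0.2, -0.1]
opening: 0.217
finger_force: 30.0
t: 14.32
eef_pos: [0.4906, -0.2447, 0.1999]
ee_rot: [-3.136, -0.002, 1.569]
wrist_force: [0.5, -0.9, -0.5]
opening: 0.223
finger_force: 29.9
t: 14.95
eef_pos: [0.4788, -0.2592, 0.1125]
ee_rot: [-3.132, -0.007, 1.57]
wrist_force: [-0.5, -0.2, -0.9]
opening: 0.226
finger_force: 30.0
t 15.0 pos [ 0.4807 -0.2602  0.1149] rot [-3.136 -0.004  1.57 ] op 0.222 ff 30.0 wf [ 1.2 -0.5  0.4]
```

View pics/p4.png

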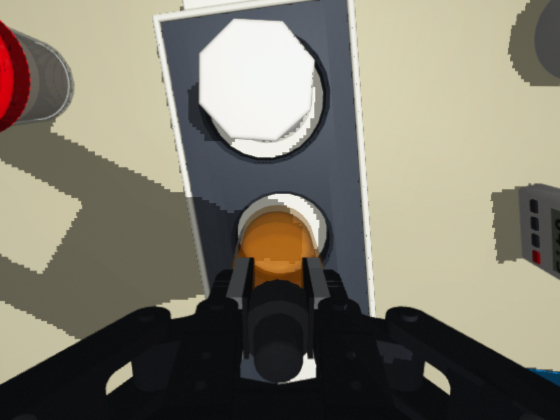

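The bottle foot (px 278,238) sits over the middle pocket (px 283,235). Lowering.

```bash
python3 -m creep '12 0 0 0 0 0 0;12 0 1 10 0 0 0;12 0 0 12 0 0 0;12 0 0 8 0 0 0;12 0 0 0 0 0 0'
python3 -m creep '12 0 0 2 0 0 0;12 0 0 1.5 0 0 0;12 0 0 0 0 0 0'
```

```text
t: 15.62
eef_pos: [0.4838, -0.2607, 0.0865]
ee_rot: [-3.139, -0.002, 1.571]
wrist_force: [0.6, 1.0, -1.0]
opening: 0.225
finger_force: 30.0
t: 16.0
eef_pos: [0.485, -0.2616, 0.0853]
ee_rot: [3.141, 0.001, 1.571]
wrist_force: [-0.7, 0.8, 4.2]
opening: 0.225
finger_force: 30.3
```

```bash
python3 -m creep '24 0 0 0 0 0 0;34 0 0 0 0 0 0;40 0 0 0 0 0 0;40 0 0 -20 0 0 0;40 0 0 -45 0 0 0' >/dev/null
python3 -m creep '40 0 0 -50 0 0 0;40 20 50 0 0 0 0;40 20 50 0 0 0 0;40 10 30 0 0 0 0;40 0 0 0 0 0 0' >/dev/null
python3 -m creep '40 0 0 0 0 0 0;40 0 0 0 0 0 0'
python3 - <<'E'
from h import *
c=shot("wrist");st()
nets("timer","wrist")
b=bird(c,.40,.72,-.40,-.14,.055,.8); e=shot("side")
u=px([.48,-.22,.06],e)[0].astype(int)
k=e[0][max(u[1]-60,0):u[1]+60,max(0,u[0]-75):u[0]+75]
print(b.shape);cv2.imwrite("pics/p5.png",np.hstack([b,cv2.resize(k,(390,b.shape[0]))])[:,:,::-1])
E
```

```text
t: 17.5
eef_pos: [0.6135, -0.2118, 0.199]
ee_rot: [-3.141, -0.0, 1.57]
wrist_force: [0.4, 0.9, 0.4]
opening: 0.467
finger_force: 0.0
t 17.55 pos [ 0.6137 -0.2118  0.1992] rot [-3.141 -0.     1.57 ] op 0.468 ff 0.0 wf [-0.3  0.3  0. ]
wrist timer [([0.642, -0.248, 0.056], 0.56)]
(325, 400, 3)
```

View pics/p5.png

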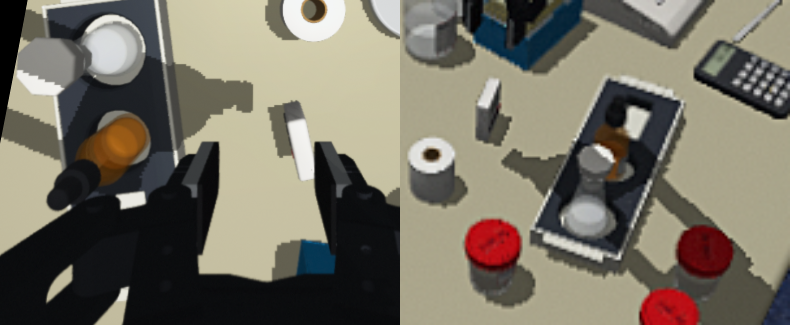

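The flask and dropper stand upright in their pockets. The timer's top has corners at px (285,118), (300,116), (298,180) and (313,178), which gives centre (0.639,-0.258) and yaw 0.22. I'll go onto it.

```bash
python3 -m creep '40 -23 13 0 0 0 0;40 -23.5 12.5 0 0 0 0;40 0 0 0 0 0 -0.11;40 0 0 30 0 0 -0.11;40 0 0 45 0 0 0' >/dev/null
python3 -m creep '40 0 0 0 0 0 0;40 0 0 0 0 0 0;40 0 0 0 0 0 0'
python3 - <<'E'
from h import *
c=shot("wrist","p6");st()
T=np.array([.639,-.258,.055]);a=.222;R=Ro.from_euler("z",a).as_matrix()
print(px([T+R@[x,y,0] for x in(-.008,.008) for y in (-.025,.025)],c).round())
E
```

```text
t: 18.65
eef_pos: [0.6418, -0.2588, 0.1274]
ee_rot: [3.138, 0.003, 1.791]
wrist_force: [-0.1, 0.1, -0.4]
opening: 0.466
finger_force: 0.0
t 18.7 pos [ 0.6417 -0.2587  0.1273] rot [3.138e+00 3.000e-03 1.791e+00] op 0.466 ff 0.0 wf [-0.5 -0.   0.1]
[[259. 277.]
 [258. 189.]
 [287. 277.]
 [288. 189.]]
```

View pics/p6.png

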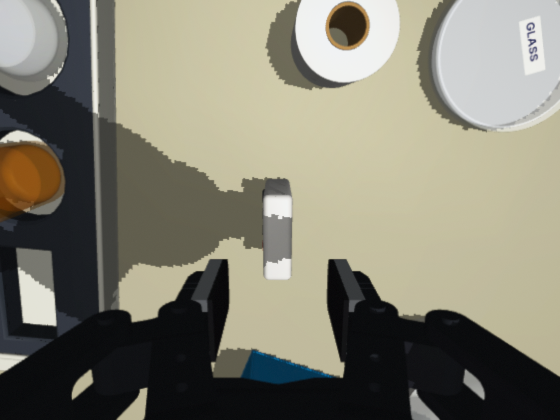

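The timer at px (277,235) is centred between the fingers. Gripping, lifting and carrying it to the slot.

```bash
python3 -m creep '40 0 0 30 0 0 0;40 0 0 30 0 0 0;40 0 0 15 0 0 0;40 0 0 6 0 0 0;40 0 0 0 0 0 0'
python3 -m creep '10 0 0 0 0 0 0;10 0 0 0 0 0 0;10 0 0 0 0 0 0;10 0 0 0 0 0 0;10 0 0 -8 0 0 0' 25
python3 -m creep '10 0 0 -45 0 0 0;10 0 0 -47 0 0 0;10 0 0 0 0 0 0.1;10 0 0 0 0 0 0;10 0 0 0 0 0 0'
```

```text
t: 19.32
eef_pos: [0.6407, -0.2581, 0.044]
ee_rot: [3.141, 0.001, 1.791]
wrist_force: [0.8, 0.5, -0.4]
opening: 0.468
finger_force: 0.0
t: 19.95
eef_pos: [0.6392, -0.2573, 0.0504]
ee_rot: [-3.14, -0.002, 1.791]
wrist_force: [-0.4, 0.3, -0.2]
opening: 0.184
finger_force: 27.5
t: 20.58
eef_pos: [0.6389, -0.2572, 0.1415]
ee_rot: [-3.139, -0.002, 1.692]
wrist_force: [0.7, 0.3, 0.6]
opening: 0.179
finger_force: 27.5
```

```bash
python3 -m creep '10 -10 -23 0 0 0 0;10 -20 -45 0 0 0 0;10 -20 -47 0 0 0 0;10 -14 -32 0 0 0 0;10 -4.5 -11 0 0 0 0'
python3 -m creep '10 0 0 0 0 0 0;10 0 0 25 0 0 0;10 0 0 30 0 0 0;10 0 0 0 0 0 0;10 0 0 0 0 0 0'
python3 - <<'E'
from h import *
st();c=shot("wrist");e=shot("side")
u=px([.49,-.34,.05],e)[0].astype(int)
k=e[0][max(u[1]-60,0):u[1]+60,max(0,u[0]-75):u[0]+75]
cv2.imwrite("pics/p7.png",cv2.resize(np.hstack([c[0],cv2.resize(k,(525,420))]),(800,310))[:,:,::-1])
E
```

```text
t: 21.2
eef_pos: [0.4891, -0.345, 0.1418]
ee_rot: [-3.14, -0.002, 1.689]
wrist_force: [0.6, 0.5, -1.3]
opening: 0.182
finger_force: 27.4
t: 21.82
eef_pos: [0.4927, -0.3446, 0.089]
ee_rot: [3.141, 0.001, 1.692]
wrist_force: [1.8, -0.1, 0.0]
opening: 0.18
finger_force: 27.4
t 21.82 pos [ 0.4927 -0.3446  0.089 ] rot [3.141e+00 1.000e-03 1.692e+00] op 0.18 ff 27.4 wf [ 1.8 -0.1  0. ]
```

View pics/p7.png

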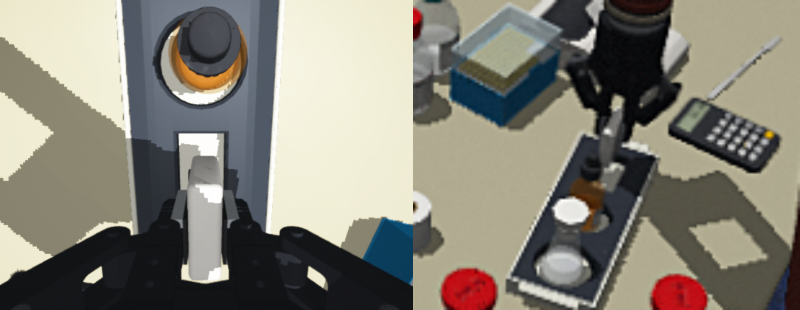

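The timer (col 205) is over the slot (cols 179–226) and aligned. Lowering.

```bash
python3 -m creep '10 0 -1.5 12 0 0 0;10 0 0 12 0 0 0;10 0 0 8 0 0 0;10 0 0 3 0 0 0;10 0 0 0 0 0 0'
python3 -m creep '10 0 0 2 0 0 0;10 0 0 1.5 0 0 0;10 0 0 0 0 0 0'
```

```text
t: 22.55
eef_pos: [0.4898, -0.3448, 0.0528]
ee_rot: [-3.141, -0.001, 1.691]
wrist_force: [-0.0, -0.3, -1.3]
opening: 0.184
finger_force: 27.4
t: 22.92
eef_pos: [0.4904, -0.3452, 0.0508]
ee_rot: [3.141, 0.001, 1.691]
wrist_force: [-2.0, 1.3, 4.5]
opening: 0.183
finger_force: 28.1
```

```bash
python3 -m creep '22 0 0 0 0 0 0;30 0 0 0 0 0 0;34 0 0 0 0 0 0;34 0 0 -20 0 0 0;34 0 0 -50 0 0 0' >/dev/null
python3 -m creep '34 0 0 -50 0 0 0;34 0 0 -30 0 0 0.12;60 30 -4 0 0 0 0;80 50 -4 0 0 0 0;80 58 -4 0 0 0 0' >/dev/null
python3 -m creep '82 58 -4 0 0 0 0;82 58 -4 0 0 0 0;82 58 -4 0 0 0 0;82 58 -5 0 0 0 0;82 58 -5 0 0 0 0'
python3 -m creep '82 58 -5 0 0 0 0;82 58 -5 0 0 0 0;82 40 -5 0 0 0 0;82 0 0 0 0 0 0;82 0 0 0 0 0 0'
python3 - <<'E'
from h import *
st();c=shot("wrist");nets("cup","wrist")
g=c[0].astype(int);m=((g[...,0]>110)&(g[...,1]<60)&(g[...,2]<60)).astype(np.uint8)
n,l,s,ce=cv2.connectedComponentsWithStats(m);i=1+s[1:,4].argmax();print(s[i],ce[i])
a=np.linspace(0,6.28,60)
p=px(np.c_[.4395+.0295*np.cos(a),.246+.0295*np.sin(a),0*a+.066],c);print(p.min(0),p.max(0));np.set_printoptions(suppress=True)
e=shot("side")
u=px([.49,-.30,.05],e)[0].astype(int)
k=e[0][max(u[1]-60,0):u[1]+60,max(0,u[0]-75):u[0]+75]
cv2.imwrite("pics/p8.png",cv2.resize(np.hstack([c[0],cv2.resize(k,(525,420))]),(800,310))[:,:,::-1])
E
```

```text
t: 24.8
eef_pos: [0.4562, 0.0849, 0.2017]
ee_rot: [3.138, -0.0, 1.571]
wrist_force: [2.0, -0.5, 0.5]
opening: 0.958
finger_force: 0.0
t: 25.42
eef_pos: [0.4412, 0.2388, 0.2006]
ee_rot: [3.14, 0.0, 1.571]
wrist_force: [-0.7, -0.8, -0.1]
opening: 0.955
finger_force: 0.0
t 25.43 pos [0.4412 0.2388 0.2006] rot [3.14  0.    1.571] op 0.955 ff 0.0 wf [-0.7 -0.8 -0.1]
wrist cup [([0.436, 0.245, 0.071], 0.67)]
[ 233  158   83   79 4988] [274.58319968 196.96431435]
[233.4101194  156.67243115] [317.63124142 238.92982112]
```

View pics/p8.png

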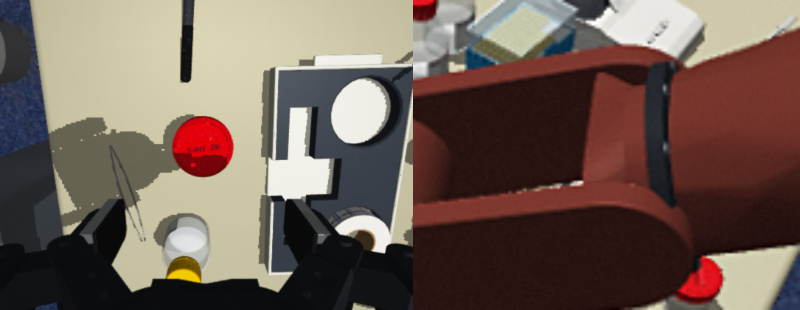

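The cup's red lid fits the prediction at px 233–316 × 158–237. Descending and gripping.

```bash
python3 -m creep '82 7 -2 40 0 0 0;82 0 0 50 0 0 0;82 0 0 30 0 0 0;82 0 0 15 0 0 0;82 0 0 7 0 0 0'
python3 -m creep '82 0 0 0 0 0 0;50 0 0 0 0 0 0;50 0 0 0 0 0 0;50 0 0 0 0 0 0;50 0 0 0 0 0 0' 30
python3 -m creep '50 0 0 -10 0 0 0;50 0 0 -40 0 0 0;50 0 0 -20 0 0 0;50 0 0 0 0 0 0;50 0 0 0 0 0 0'
```

```text
t: 26.2
eef_pos: [0.4393, 0.2455, 0.0575]
ee_rot: [-3.141, 0.0, 1.57]
wrist_force: [-0.6, -0.3, 0.3]
opening: 0.962
finger_force: 0.0
t: 26.82
eef_pos: [0.4403, 0.2466, 0.0594]
ee_rot: [3.139, -0.001, 1.571]
wrist_force: [-0.1, -0.7, 6.0]
opening: 0.668
finger_force: 32.3
t: 27.45
eef_pos: [0.4381, 0.2458, 0.1269]
ee_rot: [-3.14, 0.001, 1.571]
wrist_force: [-0.1, -0.6, -0.9]
opening: 0.673
finger_force: 32.6
```

```bash
python3 -m creep '50 4 20 0 0 0 0;50 9 50 0 0 0 0;50 9 52 0 0 0 0;50 6 40 0 0 0 0;50 2 13.5 0 0 0 0'
python3 -m creep '50 0 0 0 0 0 0;50 0 0 15 0 0 0;50 0 0 12 0 0 0;50 0 0 0 0 0 0;50 0 0 0 0 0 0'
python3 - <<'E'
from h import *
st();c=shot("wrist");e=shot("side")
u=px([.61,.27,.05],e)[0].astype(int)
k=e[0][max(u[1]-75,0):u[1]+75,max(0,u[0]-94):u[0]+94]
cv2.imwrite("pics/p9.png",cv2.resize(np.hstack([c[0],cv2.resize(k,(525,420))]),(800,310))[:,:,::-1])
E
```

```text
t: 28.08
eef_pos: [0.6154, 0.2757, 0.1257]
ee_rot: [-3.139, 0.001, 1.57]
wrist_force: [-0.7, -0.3, -1.0]
opening: 0.674
finger_force: 32.6
t: 28.7
eef_pos: [0.6141, 0.2761, 0.1007]
ee_rot: [-3.141, 0.0, 1.571]
wrist_force: [0.9, 0.2, -0.4]
opening: 0.668
finger_force: 32.5
t 28.7 pos [0.6141 0.2761 0.1007] rot [-3.141  0.     1.571] op 0.668 ff 32.5 wf [ 0.9  0.2 -0.4]
```

View pics/p9.png

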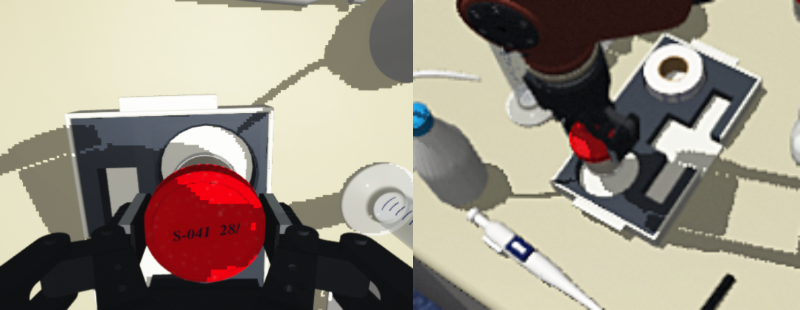

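The lid (col 206) is over the pocket (161–253). Lowering.

```bash
python3 -m creep '50 0 0 12 0 0 0;50 0 0 12 0 0 0;50 0 0 7 0 0 0;50 0 0 3 0 0 0;50 0 0 0 0 0 0'
python3 -m creep '50 0 0 2 0 0 0;50 0 0 1 0 0 0;50 0 0 0 0 0 0'
```

```text
t: 29.42
eef_pos: [0.6145, 0.2761, 0.0666]
ee_rot: [-3.142, 0.0, 1.571]
wrist_force: [0.8, -0.2, -1.4]
opening: 0.674
finger_force: 32.6
t: 29.8
eef_pos: [0.6152, 0.2763, 0.0655]
ee_rot: [3.14, -0.0, 1.571]
wrist_force: [-1.3, -0.7, 4.3]
opening: 0.669
finger_force: 33.0
```

```bash
python3 -m creep '62 0 0 0 0 0 0;70 0 0 0 0 0 0;72 0 0 0 0 0 0;72 0 0 -30 0 0 0;72 0 0 -60 0 0 0' >/dev/null
python3 -m creep '40 20 -40 -20 0 0 0;40 28 -50 0 0 0 0;40 28 -50 0 0 0 0;40 20 -38 0 0 0 0;40 6 -12 0 0 0 0.055' >/dev/null
python3 -m creep '40 0 0 0 0 0 0;40 0 0 0 0 0 0;40 0 0 0 0 0 0'
python3 - <<'E'
from h import *
st();c=shot("wrist");e=shot("side")
b=bird(c,.36,.66,.22,.48,.014,.8)
u=px([.61,.27,.05],e)[0].astype(int)
k=e[0][max(u[1]-75,0):u[1]+75,max(0,u[0]-94):u[0]+94]
print(b.shape);cv2.imwrite("pics/p10.png",np.hstack([b,cv2.resize(k,(406,325))])[:,:,::-1])
E
```

```text
t: 31.42
eef_pos: [0.4254, 0.3776, 0.1738]
ee_rot: [3.141, -0.0, 1.515]
wrist_force: [-0.1, 0.5, 0.5]
opening: 0.467
finger_force: 0.0
t 31.43 pos [0.4254 0.3776 0.1738] rot [ 3.141 -0.     1.515] op 0.467 ff 0.0 wf [-0.1  0.5  0.5]
(325, 376, 3)
```

View pics/p10.png

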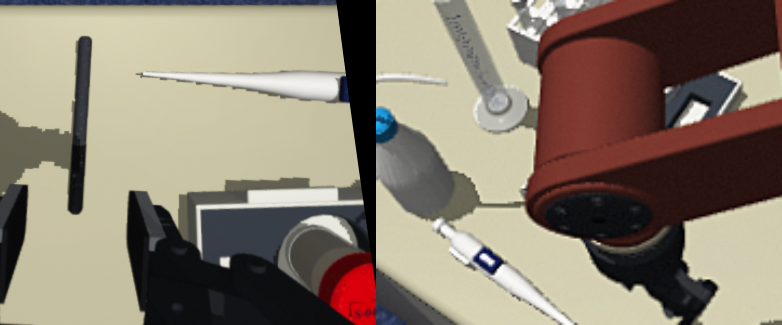

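The marker runs from px (84,37) to (75,213), so its middle is at (0.4237,0.380). The cup stands in its pocket. Descending with a small opening and watching the force.

```bash
python3 -m creep '26 2 -1.5 40 0 0 0;26 0 0 50 0 0 0;26 0 0 30 0 0 0;26 0 0 20 0 0 0;26 0 0 0 0 0 0' 22
python3 -m creep '26 0 0 6 0 0 0;26 0 0 4 0 0 0;26 0 0 2 0 0 0;26 0 0 0 0 0 0'
```

```text
t: 32.15
eef_pos: [0.4223, 0.3793, 0.0323]
ee_rot: [-3.139, 0.002, 1.515]
wrist_force: [-0.6, 1.3, -0.0]
opening: 0.302
finger_force: 0.0
t: 32.65
eef_pos: [0.4232, 0.3803, 0.0221]
ee_rot: [3.141, -0.0, 1.516]
wrist_force: [0.3, 0.1, -0.3]
opening: 0.307
finger_force: 0.0
```

```bash
python3 -m creep '6 0 0 0 0 0 0;6 0 0 0 0 0 0;6 0 0 0 0 0 0;6 0 0 0 0 0 0' 25
python3 -m creep '6 0 0 -10 0 0 0;6 0 0 -40 0 0 0;6 0 0 -50 0 0 0;6 0 0 0 0 0 0;6 0 0 0 0 0 0'
```

```text
t: 33.15
eef_pos: [0.4234, 0.3804, 0.0222]
ee_rot: [3.141, -0.0, 1.516]
wrist_force: [0.4, 0.3, 1.8]
opening: 0.105
finger_force: 27.8
t: 33.78
eef_pos: [0.4228, 0.3799, 0.1218]
ee_rot: [-3.141, 0.0, 1.516]
wrist_force: [-0.2, -0.6, -0.9]
opening: 0.103
finger_force: 27.5
```

```bash
python3 -m creep '6 0 0 0 0 0 -0.085;6 -40 26 0 0 0 0;6 -45 30 0 0 0 0;6 -45 30 0 0 0 0;6 -40 25 0 0 0 0'
python3 -m creep '6 -15 10 0 0 0 0;6 0 0 25 0 0 0;6 0 0 22 0 0 0;6 0 0 0 0 0 0;6 0 0 0 0 0 0'
python3 - <<'E'
from h import *
st();c=shot("wrist");e=shot("side")
u=px([.55,.2,.05],e)[0].astype(int)
k=e[0][max(u[1]-75,0):u[1]+75,max(0,u[0]-94):u[0]+94]
cv2.imwrite("pics/p11.png",cv2.resize(np.hstack([c[0],cv2.resize(k,(525,420))]),(800,310))[:,:,::-1])
E
```

```text
t: 34.4
eef_pos: [0.5383, 0.2115, 0.1194]
ee_rot: [-3.137, 0.001, 1.6]
wrist_force: [-0.1, 0.5, -0.9]
opening: 0.101
finger_force: 27.5
t: 35.02
eef_pos: [0.5491, 0.1994, 0.0746]
ee_rot: [-3.141, -0.0, 1.602]
wrist_force: [-0.0, 0.1, -0.6]
opening: 0.103
finger_force: 27.5
t 35.02 pos [0.5491 0.1994 0.0746] rot [-3.141 -0.     1.602] op 0.103 ff 27.5 wf [-0.   0.1 -0.6]
```

View pics/p11.png

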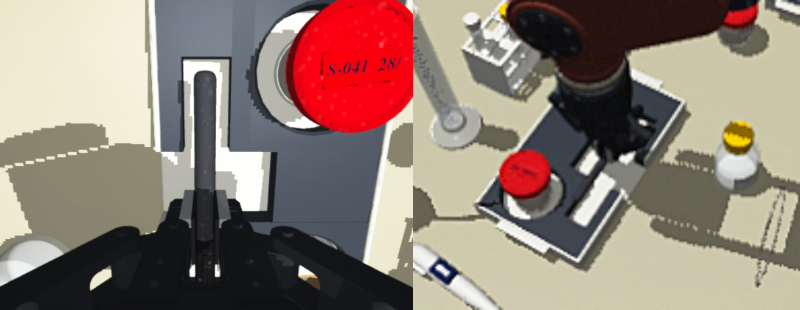

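The marker (col 204) is centred over the trough (181–230), and its end (row 70) is inside the trough end (row 58). Lowering.

```bash
python3 -m creep '6 0 0 18 0 0 0;6 0 0 14 0 0 0;6 0 0 8 0 0 0;6 0 0 4 0 0 0;6 0 0 0 0 0 0'
python3 -m creep '6 0 0 2 0 0 0;6 0 0 1 0 0 0;6 0 0 0 0 0 0'
```

```text
t: 35.75
eef_pos: [0.5494, 0.1988, 0.0304]
ee_rot: [-3.141, 0.0, 1.601]
wrist_force: [0.4, 0.4, -0.8]
opening: 0.102
finger_force: 27.5
t: 36.12
eef_pos: [0.55, 0.199, 0.0282]
ee_rot: [3.141, -0.0, 1.601]
wrist_force: [0.6, 0.0, 0.2]
opening: 0.099
finger_force: 27.6
```

```bash
python3 -m creep '6 0 0 0.8 0 0 0;6 0 0 0 0 0 0;6 0 0 0.7 0 0 0;6 0 0 0 0 0 0'
```

```text
t: 36.62
eef_pos: [0.55, 0.199, 0.0281]
ee_rot: [-3.142, 0.0, 1.601]
wrist_force: [-4.6, -1.1, 9.5]
opening: 0.095
finger_force: 28.7
```

I have viewed 18 pictures, over the limit of 14, so I'll view no more and check the result by numbers only.

```bash
python3 -m creep '14 0 0 0 0 0 0;20 0 0 0 0 0 0;26 0 0 0 0 0 0;26 0 0 -20 0 0 0;26 0 0 -60 0 0 0'
python3 -m creep '26 0 0 -60 0 0 0;26 -30 20 -60 0 0 0;26 -55 20 -20 0 0 0;26 -50 20 0 0 0 0;26 -50 20 0 0 0 0'
python3 -m creep '26 0 0 0 0 0 0;26 0 0 0 0 0 0'
python3 - <<'E'
from h import *
st()
for cam in("side","scene","wrist"):
    c=shot(cam);nets("flask dropper timer cup marker buffer_bottle film_roll",cam)
E
```

```text
t: 37.25
eef_pos: [0.5463, 0.198, 0.1041]
ee_rot: [-3.133, 0.002, 1.601]
wrist_force: [0.9, -0.7, 0.3]
opening: 0.305
finger_force: 0.0
t: 37.88
eef_pos: [0.6339, 0.018, 0.2425]
ee_rot: [3.138, 0.0, 1.601]
wrist_force: [0.1, -0.1, -0.2]
opening: 0.302
finger_force: 0.0
t: 38.12
eef_pos: [0.6327, 0.0197, 0.2407]
ee_rot: [3.141, -0.001, 1.6]
wrist_force: [0.5, 0.6, 0.6]
opening: 0.307
finger_force: 0.0
t 38.12 pos [0.6327 0.0197 0.2407] rot [ 3.141e+00 -1.000e-03  1.600e+00] op 0.307 ff 0.0 wf [0.5 0.6 0.6]
side flask [([0.468, -0.171, 0.061], 0.66)]
side dropper [([0.475, -0.254, 0.076], 0.66)]
side timer []
side cup [([0.329, -0.16, 0.062], 0.97), ([0.525, -0.055, 0.066], 0.94), ([0.329, -0.071, 0.063], 0.81), ([0.604, 0.281, 0.074], 0.64)]
side marker [([0.55, 0.205, 0.021], 0.82)]
side buffer_bottle []
side film_roll [([0.646, -0.133, 0.043], 0.89)]
scene flask [([0.458, -0.188, 0.059], 0.6)]
scene dropper [([0.468, -0.268, 0.06], 0.64)]
scene timer [([0.481, -0.346, 0.045], 0.89)]
scene cup [([0.603, 0.263, 0.056], 0.93), ([0.32, -0.092, 0.061], 0.89), ([0.51, -0.078, 0.054], 0.71)]
scene marker [([0.603, 0.259, 0.058], 0.5), ([0.448, -0.286, 0.024], 0.47)]
scene buffer_bottle [([0.403, 0.102, 0.051], 0.76), ([0.47, -0.271, 0.061], 0.37)]
scene film_roll [([0.632, -0.154, 0.04], 0.66), ([0.603, 0.262, 0.058], 0.55)]
wrist flask [([0.472, -0.17, 0.055], 0.58)]
wrist dropper []
wrist timer []
wrist cup [([0.534, -0.06, 0.062], 0.9), ([0.358, -0.165, 0.014], 0.78), ([0.35, -0.078, 0.007], 0.74)]
wrist marker [([0.553, 0.15, 0.014], 0.68)]
wrist buffer_bottle [([0.442, 0.117, 0.054], 0.8)]
wrist film_roll [([0.651, -0.136, 0.05], 0.64)]
```

```bash
python3 -c "
from cell import env
print(env.finish_job())"
```

```text
the job is handed in; nothing more can be done
None
```

Both kits are made up in the order asked and handed in at about 38 s: each item was lowered until it touched its pocket floor, and the networks' last readings show the screw-cap bottle and film roll unmoved. I viewed 18 pictures (limit 14), so the finished timer and marker were checked only by network positions and contact heights, not by eye.

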